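# Lay the flask that fits into the free cradle

## Robot

A 6-joint arm with a two-finger parallel gripper is mounted at the origin on the work surface. World frame = base frame: x ahead of the robot, y to its left, z up, the work surface at z = 0. Lengths are in mm, angles in rad, forces in N, time in s.
With the tool pointing down it reaches from about 300 to 775 mm from the base axis. Payload 14.6 kg.
Tool frame: the origin (TCP) lies on the front face of the gripper's body, between the roots of the fingers; the fingertips stand 97 mm ahead of it and the grasp point (between the pads) lies 78 mm ahead of it; z points along the fingers, y is the direction in which the jaws open and shut (so a half turn about z gives the same grasp; the last joint's range is limited). The gripper opens to 94 mm and grips with 3 to 60 N. Pads are 16 mm wide; open, the fingers measure 119 mm over their backs; the gripper's body (75 mm by 177 mm) begins 78 mm behind the grasp point.
Start: joints at [-1.253, 0.3, 1.521, -0, 1.321, -0.067], TCP at [206.448, -509.774, 302.646] pointing down, gripper open.
Joint ranges: [-3.03, 3.03], [-0.79, 2.21], [0.23, 2.52], [-1.04, 4.18], [0, 3.07], [-2.55, 2.55]. Speed limits (rad/s): [2.22, 2.22, 2.57, 3.14, 3.14, 3.14].

## Interface

Orientations are given as [roll, pitch, yaw] about the fixed x, y, z axes, in that order (R = Rz(yaw) Ry(pitch) Rx(roll)).
In Python, from cell import manip, eyes, finder gives the robot as it stands.
- The arm moves only by the tool drive_tool, never from a script. Its argument "rows" is a list of rows, each an object with "offset": the shift along the tool's x, y, z in mm, a list of three; "spin": the turn about the tool's z in degrees; "jaw": the finger opening in mm, from 0 to 94. In form: [{"offset": [dx, dy, dz], "spin": spin, "jaw": jaw}, ...]. A call has 1 to 20 rows; each row shifts and turns the commanded pose from where the row before left it, along the tool's axes as they then stand; what a row does not reach is not made up. A row lasts 1/10 s, in which the tool goes at most 50 mm and 8.59 degrees, less where a joint would pass 70% of its speed; a pose out of reach is approached as far as the arm can. A call is refused whole if a number of a shift passes 50 or a number of a turn 8.59, either way. A call with a gripper value outside its range is refused whole. The fingers move at their own pace and stop on an object; "force" is the grip in N (left out, the last holds). Time passes only in rows, so rows that do not move let the fingers close. It gives the time, the measured TCP pose, the force and the opening at its end, in the units of the state.
- manip.read_state(): the state, without advancing time (a new reading comes with each control period).
- eyes.camera(name): name is "scene" or "top" or "wrist"; returns a dict with "color" (420x560x3 uint8, blue, green, red), "depth" (420x560 float32, mm along the optical axis (not along the pixel's ray), 0 where there is no reading), "vfov" (degrees; the focal length in pixels is half the picture's height over the tangent of half this angle, whatever the lens; pixels are square), "cx", "cy" (the principal point, pixels), "rvec" (rotation vector, rad) and "tvec" (3), from world to camera coordinates, as OpenCV has them. Camera axes: x right, y down, z forward; pixel columns grow to the right and rows downward; lengths in mm; the calibration is good to about 2 mm. A picture is of the moment at which its call begins.
- manip.sign_off(): hands the job in, once; it reports no verdict.
Trained networks look in the newest picture that a camera, given by its name, has taken for a name from the list of things; names that differ only in an ending like _2 or _b are one class to them, and where a whole thing is asked for, a point or a joint stands for the part that bears it (a point fixed in the world has none). Each returns a list of dicts, best first, with "p" (0 to 1); they miss things now and then, are a little off and sometimes report something else, mostly with a low value. They report only what shows in the picture. A call takes as long as a camera call. They do not tell look-alikes from the thing itself.
- finder.find_in(camera, target): "uv" ([column, row] in pixels, amid what is visible of it).
The state is a dict: "clock": time; "joints": joint angles; "qd": joint speeds; "effort": joint torques, N m; "eef_pos": TCP position; "eef_rot": TCP orientation; "wrist_force": force on the tool from outside, world axes, zero at the start; "moment": the same for the moment, N m; "finger_gap": finger opening in mm.
Only numpy, scipy, OpenCV 4.12 (cv2) and the standard library are available. Lean on these libraries where they do the work, as an engineer would, in place of code of your own. Each camera call takes 0.05 s, during which the arm holds its last target. There are 200 camera calls.

## Task

One of the two wooden flask cradles is free; in the other somebody has parked the small enamel mug. Take the steel flask that fits the free cradle (the thick flask for the wide cradle, the slim one for the narrow) and lay it on its side in it, lowering it in with the hand rather than dropping it, with its cap towards the cradle's open end and its base slid fully home against the upright end board, then let go. Leave the other flask standing where it is, and do not disturb the mug, the glass jar, the orange lid or the pepper mill.

Things in the scene. Friction and masses are not known exactly. Their poses are not given: they have to be found in the camera images.
- thick_center (a point): Point on the axis of the thick steel flask, half-way up its 122 mm (61 mm above its base). Straight cylindrical body 58 mm across from the base to 94 mm up, then a cone-shaped shoulder to 106 mm and a black cap 28 mm across to the top at 122 mm. z runs from base to cap. Stands upright on the table at the start; 0.18 to 0.35 kg.
- thick_cap (a point): Centre of the cap's top face on the thick flask, 61 mm along z from its centre point.
- slim_center (a point): Point on the axis of the slim steel flask, half-way up its 122 mm (61 mm above its base). Straight cylindrical body 38 mm across from the base to 94 mm up, then a cone-shaped shoulder to 106 mm and a black cap 28 mm across to the top at 122 mm. z runs from base to cap. Stands upright on the table at the start; 0.18 to 0.35 kg.
- slim_cap (a point): Centre of the cap's top face on the slim flask, 61 mm along z from its centre point.
- cradle_wide: Wide wooden flask cradle, fixed; takes the 58 mm flask lying along its x. Origin on the table under its middle, z up. Base plate x -66 to +68 mm, 76 mm wide, 10 mm thick. Upright end board at +x (55 mm high, inner face x = +60 mm), on the side away from the robot; the -x end is open. Two 45-degree V saddles, 12 mm thick, at x = +38 and -35 mm, under 46 mm high. Parallel to the other cradle, 200 mm apart.
- cradle_wide_seat (a point): Where the centre of the 58 mm flask lies when seated fully home in the wide cradle: 55 mm above the table, at the cradle's x = -1 mm, y = 0, the flask's axis along the cradle's x and its cap towards -x. Axes as the cradle's.
- cradle_narrow: Narrow wooden flask cradle, fixed; takes the 38 mm flask lying along its x. Origin on the table under its middle, z up. Base plate x -66 to +68 mm, 76 mm wide, 10 mm thick. Upright end board at +x (55 mm high, inner face x = +60 mm), on the side away from the robot; the -x end is open. Two 45-degree V saddles, 12 mm thick, at x = +38 and -35 mm, under 46 mm high. Parallel to the other cradle, 200 mm apart.
- cradle_narrow_seat (a point): Where the centre of the 38 mm flask lies when seated fully home in the narrow cradle: 55 mm above the table, at the cradle's x = -1 mm, y = 0, the flask's axis along the cradle's x and its cap towards -x. Axes as the cradle's.
- mug: Small white enamel mug, 54 mm across, 60 mm high, handle to its +y; origin at the centre of its underside. It stands upright on the base plate of one cradle, between the saddles, its origin within 2 mm of that cradle's x = +1.5 mm, y = 0. Leave it there.
- jar: Closed square glass jar, 70 x 70 x 101 mm, origin under its centre. Bystander.
- lid: Orange silicone lid lying flat, 90 mm across, 18 mm high with its knob, origin under its centre. Bystander.
- mill: Wooden pepper mill, 52 mm across, 155 mm high, origin under its centre. Bystander.
There are look-alikes about, which are no part of the job. Leave any purple look-alike of the part that bears thick_center alone.

How it is judged:
By the outcome, as a careful person would: the job done as asked, in the order asked, and still so for the second after the job is handed in, with the robot touching nothing.
It also fails if it takes over 54 s, if anything falls off the work surface, if the arm or the gripper's body presses on something with over 40 N, if the wrist force passes 120 N, or if a joint passes its speed limit or range.

## Working session

There is one attempt and no reset: what is moved stays moved. The work goes in short steps, Python scripts to look and compute and a tool call to move; the robot and the scene stay as the last step left them, time stands still between calls to the robot, and variables do not carry over. Pictures are saved under pics/ and viewed, about 8 in all and at most 12, crops included, and the job is handed in when it is done.

Besides the shell and the picture viewer there is one more tool, called after "Emit:" by a JSON object that holds its "op" and its "data", one argument or row to a line. drive_tool: Moves the arm, as the interface text tells. Its arguments: {"type":"object","properties":{"rows":{"type":"array","items":{"type":"object","properties":{"offset":{"type":"array","items":{"type":"number"}},"spin":{"type":"number"},"jaw":{"type":"number"}}}},"force":{"type":"number"}},"required":["rows"]}

```bash
mkdir -p pics; cat > h.py <<'E'
import numpy as np, cv2
from cell import manip, eyes, finder
def cam(n):
    c=eyes.camera(n); c['R']=cv2.Rodrigues(np.array(c['rvec'],float))[0]; c['t']=np.array(c['tvec'],float).ravel()
    c['f']=c['color'].shape[0]/2/np.tan(np.radians(c['vfov'])/2); return c
def cloud(c):
    d=c['depth'].astype(float); v,u=np.mgrid[:d.shape[0],:d.shape[1]]
    P=np.stack([(u-c['cx'])/c['f']*d,(v-c['cy'])/c['f']*d,d],-1)
    W=(P-c['t'])@c['R']; W[d<=0]=np.nan; return W
E
python3 - <<'E'
from h import *
print(manip.read_state())
for n in ('top','scene'):
    c=cam(n); W=cloud(c); cv2.imwrite(f'pics/{n}0.png',c['color']); np.save(f'{n}.npy',W)
    print(n,-c['R'].T@c['t'],c['f'])
    for t in ('thick_center','slim_center','cradle_wide','cradle_narrow','mug','jar','lid','mill'):
        for r in finder.find_in(n,t)[:3]:
            u,v=map(int,r['uv']); print(t,round(r['p'],2),u,v,np.round(W[v,u]))
E
```

```text
{'clock': 0.0, 'joints': array([-1.25261098e+00,  3.00494176e-01,  1.52157274e+00, -2.68311142e-05,
        1.32068546e+00, -6.66362125e-02]), 'qd': array([ 8.40224664e-04, -2.57245688e-05,  8.89177761e-04,  1.45051590e-03,
        7.44574962e-04,  8.70039124e-04]), 'effort': array([ 3.09053539e-04, -5.31800437e+01, -3.52737737e+01,  7.08331587e-02,
        2.43639486e-02, -6.82592986e-05]), 'eef_pos': array([ 206.39606727, -509.64924322,  302.07713174]), 'eef_rot': array([-3.14043378e+00, -5.12913841e-05,  3.84828189e-01]), 'wrist_force': array([-1.05857909,  0.44174518, -0.01871945]), 'moment': array([ 0.03750334, -0.01629811, -0.01051281]), 'finger_gap': 94.18456495069896}
top [ 453.39115613  -62.08835558 1054.13314985] 401.2980617541603
thick_center 0.94 304 237 [ 560. -124.  101.]
thick_center 0.74 264 283 [455. -27. 125.]
thick_center 0.7 327 277 [ 464. -172.  122.]
slim_center 0.63 404 230 [ 571. -365.   96.]
slim_center 0.62 305 233 [ 567. -125.  121.]
cradle_wide 0.91 243 237 [575.  29.  11.]
cradle_narrow 0.96 162 222 [621. 243.  10.]
mug 0.55 236 226 [604.  47.  14.]
jar 0.93 305 172 [ 719. -133.  103.]
jar 0.69 403 180 [ 691. -368.  110.]
lid 0.83 351 198 [ 669. -257.   20.]
lid 0.42 161 224 [615. 245.  10.]
lid 0.31 306 234 [ 565. -128.  121.]
mill 0.86 400 178 [ 696. -362.  108.]
mill 0.52 244 235 [579.  26.  15.]
scene [1213.5207652  -394.00975502  879.38046593] 516.3177844620747
thick_center 0.88 215 190 [ 492. -181.  100.]
thick_center 0.67 271 173 [483. -47.  75.]
thick_center 0.6 255 225 [ 606. -147.   85.]
slim_center 0.87 141 268 [ 591. -377.   81.]
slim_center 0.69 408 185 [620. 238.  12.]
slim_center 0.35 338 224 [668.  11.  58.]
cradle_wide 0.82 335 224 [nan nan nan]
cradle_narrow 0.97 411 186 [651. 215.  49.]
mug 0.74 334 204 [628.  26.  72.]
jar 0.79 292 285 [ 773. -156.   99.]
lid 0.82 217 295 [ 675. -268.   18.]
mill 0.62 165 317 [ 724. -374.  103.]
mill 0.54 141 268 [ 591. -377.   81.]
```

```bash
python3 -c "
import cv2,numpy as np
a=cv2.imread('pics/top0.png');b=cv2.imread('pics/scene0.png')
"; ls pics
```

```text
scene0.png
top0.png
```

View pics/top0.png

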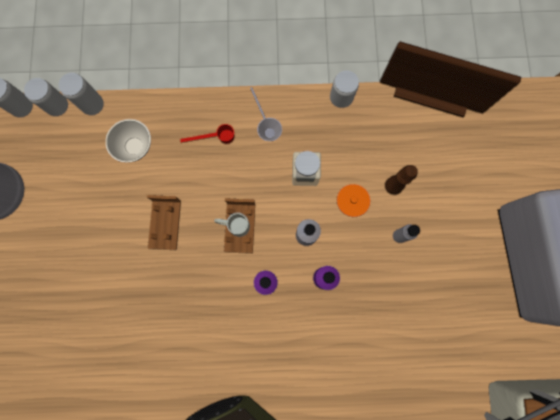

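View pics/scene0.png

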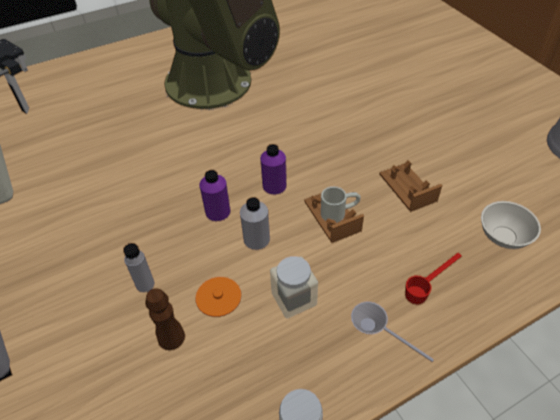

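The top view shows the free cradle at (165,222) and the mug's cradle at (238,225). The thick steel flask is at (308,231) and the slim one at (406,232), with purple look-alikes at (265,283) and (327,278). Next I'll measure the cradles and flasks.

```bash
python3 - <<'E'
import numpy as np, cv2
im=[]
T=np.load('top.npy');S=np.load('scene.npy')
for n,W in(('top',T),('scene',S)):
    def rng(x0,x1,y0,y1,z0,z1):
        return W[(W[...,0]>x0)&(W[...,0]<x1)&(W[...,1]>y0)&(W[...,1]<y1)&(W[...,2]>z0)&(W[...,2]<z1)]
    for nm,b in (('free',(520,720,180,310)),('mugc',(520,720,-20,120))):
        P=rng(*b,6,14); h=cv2.minAreaRect(P[:,:2].astype(np.float32)); print(n,nm,'base',len(P),np.round(h[0]),np.round(h[1]),h[2])
        P=rng(*b,50,58); print('  board top',len(P),np.round(P.mean(0)),np.round(P.min(0)),np.round(P.max(0)))
        if len(P)>4: print('   ',np.round(cv2.fitLine(P[:,:2].astype(np.float32),2,0,.01,.01).ravel(),2))
        if nm=='free':
            P=rng(*b,20,48); print(np.round(P[::max(1,len(P)//25)]).astype(int).tolist())
    for nm,b in (('slim',(540,640,-420,-330)),('thick',(520,640,-170,-85))):
        P=rng(*b,115,127); print(n,nm,'cap',len(P),np.round(np.median(P,0)),np.round(P.min(0)),np.round(P.max(0)))
        P=rng(*b,20,90); print('   body',len(P),np.round(P.min(0)),np.round(P.max(0)))
    for nm,b in (('mill',(640,790,-440,-310)),):
        P=rng(*b,60,170); print(nm,len(P),np.round(np.median(P,0)),np.round(P.min(0)),np.round(P.max(0)))
a=cv2.imread('pics/top0.png')[190:260,135:265];b=cv2.imread('pics/scene0.png')[150:250,295:450]
f=lambda i:cv2.resize(i,(620,int(i.shape[0]*620/i.shape[1])),interpolation=cv2.INTER_CUBIC)
a,b=f(a),f(b); o=np.vstack([a,b]); cv2.imwrite('pics/crop1.png',cv2.resize(o,None,fx=.8,fy=.8))
E
```

```text
top free base 1148 [606. 248.] [147. 128.] 10.992780685424805
  board top 96 [678. 234.  54.] [654. 197.  50.] [685. 273.  58.]
    [6.0000e-02 1.0000e+00 6.7798e+02 2.3394e+02]
[[679, 198, 46], [676, 256, 41], [675, 231, 46], [676, 262, 30], [676, 241, 31], [674, 218, 35], [673, 197, 36], [674, 219, 22], [661, 260, 42], [658, 250, 42], [655, 260, 44], [654, 221, 43], [653, 253, 41], [651, 215, 45], [650, 250, 40], [650, 213, 33], [648, 228, 36], [649, 256, 21], [587, 259, 48], [585, 231, 41], [582, 259, 47], [581, 224, 46], [580, 259, 47], [578, 221, 48], [578, 258, 42], [576, 222, 44], [575, 253, 42], [575, 218, 30]]
top mugc base 815 [625.  54.] [191. 115.] 4.030283451080322
  board top 129 [649.  40.  55.] [575.  -1.  50.] [672.  99.  58.]
    [  0.75  -0.66 648.83  39.65]
top slim cap 116 [ 567. -378.  122.] [ 553. -392.  116.] [ 579. -365.  127.]
   body 137 [ 548. -383.   20.] [ 585. -360.   90.]
top thick cap 110 [ 576. -135.  122.] [ 562. -147.  116.] [ 588. -121.  127.]
   body 70 [ 547. -153.   20.] [ 605. -106.   90.]
mill 367 [ 696. -367.  136.] [ 682. -391.   60.] [ 721
[... 442 characters left out ...]
37, 44], [686, 230, 45], [685, 225, 43], [683, 209, 46], [689, 260, 25], [688, 245, 29], [685, 237, 27], [685, 225, 31], [683, 225, 25], [686, 229, 22], [683, 202, 28], [685, 202, 23]]
scene mugc base 441 [618.  55.] [188. 121.] 1.9497956037521362
  board top 284 [641.  38.  54.] [579.  -4.  50.] [677.  98.  58.]
    [ 9.8000e-01 -1.8000e-01  6.4081e+02  3.7720e+01]
scene slim cap 180 [ 575. -381.  122.] [ 557. -395.  115.] [ 588. -367.  127.]
   body 452 [ 570. -400.   20.] [ 594. -362.   90.]
scene thick cap 147 [ 583. -137.  123.] [ 567. -150.  115.] [ 594. -123.  127.]
   body 589 [ 573. -166.   20.] [ 612. -111.   90.]
mill 910 [ 719. -377.  124.] [ 694. -396.   61.] [ 728. -356.  157.]
```

View pics/crop1.png

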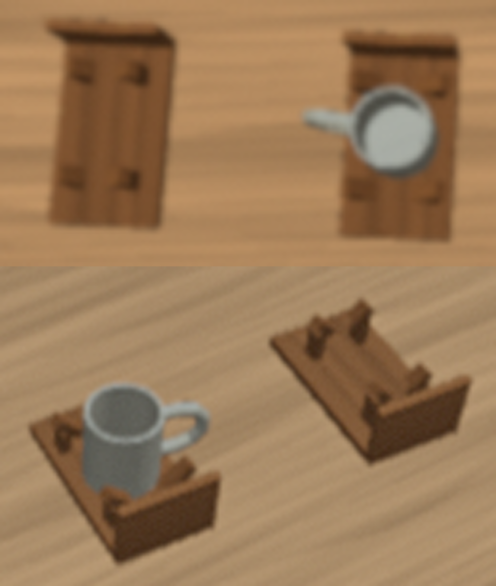

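The saddle posts of the free cradle sit close together, about ±14 mm at z≈42. That makes it the narrow one, so the slim flask is the one to move. I'll go above it.

Emit:
{"op": "drive_tool", "data": {
  "rows": [
    {"offset": [0,0,0],"spin": 7.35,"jaw": 94},
    {"offset": [0,0,0],"spin": 7.35,"jaw": 94},
    {"offset": [0,0,0],"spin": 7.35,"jaw": 94},
    {"offset": [33,-12,0],"spin": 0,"jaw": 94},
    {"offset": [33,-12,0],"spin": 0,"jaw": 94},
    {"offset": [33,-12,0],"spin": 0,"jaw": 94},
    {"offset": [33,-12,0],"spin": 0,"jaw": 94},
    {"offset": [33,-12,0],"spin": 0,"jaw": 94},
    {"offset": [33,-12,0],"spin": 0,"jaw": 94},
    {"offset": [33,-12,0],"spin": 0,"jaw": 94},
    {"offset": [33,-12,0],"spin": 0,"jaw": 94},
    {"offset": [33,-12,0],"spin": 0,"jaw": 94},
    {"offset": [33,-12,0],"spin": 0,"jaw": 94},
    {"offset": [30,-12,0],"spin": 0,"jaw": 94},
    {"offset": [0,0,0],"spin": 0,"jaw": 94},
    {"offset": [0,0,0],"spin": 0,"jaw": 94}
  ]
}}

```text
clock: 2.5
eef_pos: [566.7, -377.5, 302.1]
eef_rot: [-3.141, 0.001, 0.001]
wrist_force: [-0.8, -0.4, 0.0]
finger_gap: 94.0
```

```bash
python3 - <<'E'
from h import *
s=manip.read_state(); print(s['eef_pos'],s['eef_rot'],s['clock'])
c=cam('wrist'); W=cloud(c); cv2.imwrite('pics/w1.png',c['color']); np.save('w1.npy',W)
print(-c['R'].T@c['t'],c['R'][2])
m=(W[...,2]>112)&(W[...,2]<128)&(abs(W[...,0]-570)<40)&(abs(W[...,1]+379)<40); P=W[m]
print(len(P)); 
if len(P): print(np.median(P,0),np.percentile(P,2,axis=0),np.percentile(P,98,axis=0))
for r in finder.find_in('wrist','slim_cap')[:3]: print(r, W[int(r['uv'][1]),int(r['uv'][0])])
E
```

```text
[ 566.67690947 -377.50134397  302.08299995] [-3.14123878e+00  7.09503473e-04  9.50721619e-04] 2.5
[ 644.58289713 -377.7107701   383.8611169 ] [-2.71549196e-01  3.38619977e-05 -9.62424560e-01]
827
[ 570.04252463 -380.57765449  121.6430632 ] [ 557.11259255 -392.80036051  114.0648129 ] [ 581.92411672 -368.58000808  123.18285185]
{'uv': [284.6, 194.6], 'p': 0.71} [ 581.44466321 -377.97854063  122.03162505]
```

View pics/w1.png

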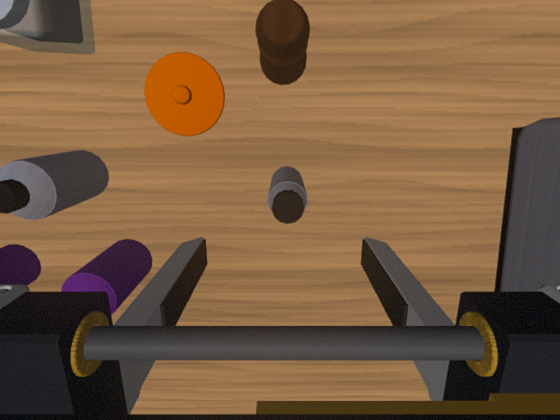

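The wrist view shows the slim flask's cap at (287,205), at about (570,-380.5) in world coordinates, with clear space around it. I'll descend and grip lightly at 80 mm height, because the drive keeps the tool pointing down and the flask has to pivot in the pads.

Emit:
{"op": "drive_tool", "data": {
  "rows": [
    {"offset": [3,3,24],"spin": 0,"jaw": 94},
    {"offset": [0,0,30],"spin": 0,"jaw": 94},
    {"offset": [0,0,30],"spin": 0,"jaw": 94},
    {"offset": [0,0,30],"spin": 0,"jaw": 94},
    {"offset": [0,0,30],"spin": 0,"jaw": 94},
    {"offset": [0,0,0],"spin": 0,"jaw": 94},
    {"offset": [0,0,0],"spin": 0,"jaw": 30},
    {"offset": [0,0,0],"spin": 0,"jaw": 30},
    {"offset": [0,0,0],"spin": 0,"jaw": 30},
    {"offset": [0,0,0],"spin": 0,"jaw": 30},
    {"offset": [0,0,0],"spin": 0,"jaw": 30},
    {"offset": [0,0,0],"spin": 0,"jaw": 30}
  ],
  "force": 6
}}

```text
clock: 3.8
eef_pos: [569.5, -380.8, 158.9]
eef_rot: [3.141, -0.0, 0.0]
wrist_force: [-0.5, 0.3, -0.4]
finger_gap: 49.7
```

Emit:
{"op": "drive_tool", "data": {
  "rows": [
    {"offset": [0,0,0],"spin": 0,"jaw": 30},
    {"offset": [0,0,0],"spin": 0,"jaw": 30},
    {"offset": [0,0,0],"spin": 0,"jaw": 30},
    {"offset": [0,0,0],"spin": 0,"jaw": 30},
    {"offset": [0,0,0],"spin": 0,"jaw": 30}
  ]
}}

```text
clock: 4.3
eef_pos: [569.5, -380.7, 158.7]
eef_rot: [-3.142, 0.0, 0.0]
wrist_force: [0.4, 1.0, 1.0]
finger_gap: 37.7
```

Emit:
{"op": "drive_tool", "data": {
  "rows": [
    {"offset": [-7,0,0],"spin": 0,"jaw": 30},
    {"offset": [-7,0,0],"spin": 0,"jaw": 30},
    {"offset": [-7,0,0],"spin": 0,"jaw": 30},
    {"offset": [-7,0,0],"spin": 0,"jaw": 30},
    {"offset": [-7,0,1],"spin": 0,"jaw": 30},
    {"offset": [-7,0,2],"spin": 0,"jaw": 30},
    {"offset": [-7,0,2],"spin": 0,"jaw": 30},
    {"offset": [-7,0,3],"spin": 0,"jaw": 30},
    {"offset": [0,0,0],"spin": 0,"jaw": 30}
  ]
}}

```text
clock: 5.2
eef_pos: [512.4, -380.9, 150.0]
eef_rot: [-3.141, 0.001, -0.001]
wrist_force: [-0.8, -0.1, 0.1]
finger_gap: 37.8
```

```bash
python3 - <<'E'
from h import *
c=cam('wrist');d=cam('scene'); 
cv2.imwrite('pics/w2.png',np.hstack([cv2.resize(c['color'],(480,360)),cv2.resize(d['color'][190:340,60:260],(320,360))[:, :320]]))
E
```

```text
(no output)
```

View pics/w2.png

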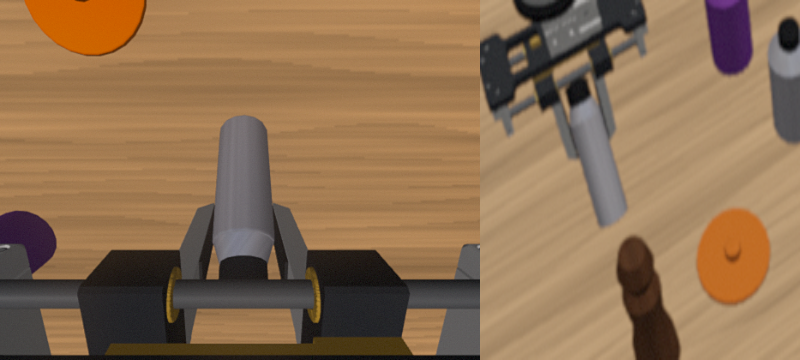

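The wrist view (flask base at (243,122)) and the scene view both show the flask tilted about 40° with its base on the table. I'll continue the arc down.

Emit:
{"op": "drive_tool", "data": {
  "rows": [
    {"offset": [-6,0,4],"spin": 0,"jaw": 30},
    {"offset": [-6,0,4],"spin": 0,"jaw": 30},
    {"offset": [-6,0,5],"spin": 0,"jaw": 30},
    {"offset": [-6,0,5],"spin": 0,"jaw": 30},
    {"offset": [-5,0,6],"spin": 0,"jaw": 30},
    {"offset": [-4,0,6],"spin": 0,"jaw": 30},
    {"offset": [-4,0,6],"spin": 0,"jaw": 30},
    {"offset": [-3,0,6],"spin": 0,"jaw": 30},
    {"offset": [-2,0,5],"spin": 0,"jaw": 30},
    {"offset": [0,0,0],"spin": 0,"jaw": 30},
    {"offset": [0,0,0],"spin": 0,"jaw": 30}
  ]
}}

```text
clock: 6.4
eef_pos: [471.5, -380.8, 103.6]
eef_rot: [-3.141, 0.0, 0.0]
wrist_force: [0.6, -0.5, -2.6]
finger_gap: 37.9
```

```bash
cat > flask.py <<'E'
from h import *
def flask(n,save=None):
    c=cam(n); W=cloud(c)
    if save: cv2.imwrite(save,c['color'])
    e=manip.read_state()['eef_pos']
    return c,W,e
E
python3 - <<'E'
from flask import *
c,W,e=flask('wrist','pics/w3.png'); print(e)
for z in (10,25,33):
    m=(abs(W[...,1]-e[1])<22)&(W[...,0]>e[0]+12)&(W[...,0]<e[0]+140)&(W[...,2]>z)&(W[...,2]<60); P=W[m]
    print(z,len(P),np.percentile(P,[1,50,99],axis=0).round(1).tolist())
    if z==33:
        for x in range(int(e[0])+10,int(e[0])+120,12):
            Q=P[abs(P[:,0]-x)<6]
            if len(Q): print(x,len(Q),np.percentile(Q[:,2],90).round(1),np.median(Q[:,1]).round(1))
E
```

```text
[ 471.63637779 -380.75416502  103.7437021 ]
10 11474 [[484.4, -398.8, 26.3], [521.1, -381.1, 39.3], [554.9, -363.3, 47.7]]
25 11416 [[484.4, -398.7, 27.0], [521.0, -381.1, 39.4], [554.9, -363.4, 47.7]]
33 10192 [[484.3, -397.5, 33.3], [518.2, -380.7, 40.1], [554.8, -364.3, 47.7]]
481 493 47.9 -381.2
493 1769 46.9 -380.7
505 1780 45.1 -380.7
517 1750 43.2 -381.2
529 1695 41.4 -381.2
541 1641 39.6 -380.7
553 1064 38.0 -380.7
```

View pics/w3.png

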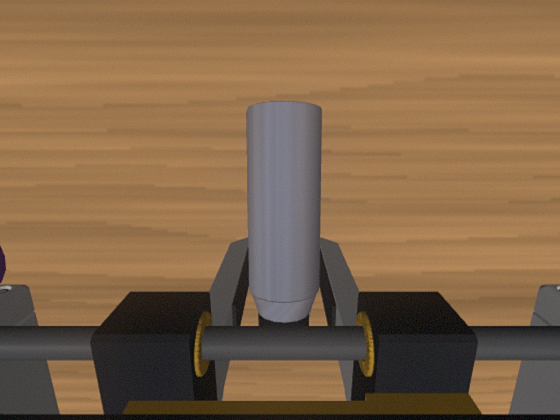

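The flask is nearly level, with its cap end about 10 mm high and its base at x≈555. I'll lower 3 mm, open slightly, slide the hand to mid-length (x≈495) and grip firmly.

Emit:
{"op": "drive_tool", "data": {
  "rows": [
    {"offset": [0,0,2],"spin": 0,"jaw": 30},
    {"offset": [0,0,1.5],"spin": 0,"jaw": 30},
    {"offset": [0,0,0],"spin": 0,"jaw": 46},
    {"offset": [0,0,0],"spin": 0,"jaw": 46},
    {"offset": [0,0,0],"spin": 0,"jaw": 46},
    {"offset": [8,0,0],"spin": 0,"jaw": 46},
    {"offset": [8,0,0],"spin": 0,"jaw": 46},
    {"offset": [7,0,0],"spin": 0,"jaw": 46},
    {"offset": [0,0,0],"spin": 0,"jaw": 46},
    {"offset": [0,0,0],"spin": 0,"jaw": 46}
  ]
}}

```text
clock: 7.45
eef_pos: [494.6, -380.7, 99.9]
eef_rot: [-3.141, 0.0, 0.0]
wrist_force: [-0.4, -0.3, -0.4]
finger_gap: 45.9
```

```bash
python3 - <<'E'
from flask import *
c,W,e=flask('wrist'); print(e)
m=(abs(W[...,1]-e[1])<24)&(W[...,0]>e[0]+12)&(W[...,0]<e[0]+140)&(W[...,2]>10)&(W[...,2]<60); P=W[m]
print(np.percentile(P,[1,50,99],axis=0).round(1).tolist())
for x in range(500,560,12):
    Q=P[abs(P[:,0]-x)<6]
    if len(Q): print(x,np.percentile(Q[:,2],90).round(1),np.percentile(Q[:,1],[2,98]).round(1))
E
```

```text
[ 494.40089083 -380.67266341   99.96586073]
[[506.8, -398.8, 16.1], [531.9, -381.0, 35.3], [551.9, -363.3, 38.5]]
512 37.6 [-398.3 -363.6]
524 37.6 [-398.4 -363.8]
536 37.6 [-398.4 -363.6]
548 37.5 [-398.  -363.9]
```

The flask is lying flat. Now I'll grip firmly and lift.

Emit:
{"op": "drive_tool", "data": {
  "rows": [
    {"offset": [-1,0,0],"spin": 0,"jaw": 30},
    {"offset": [0,0,0],"spin": 0,"jaw": 30},
    {"offset": [0,0,0],"spin": 0,"jaw": 30},
    {"offset": [0,0,0],"spin": 0,"jaw": 30},
    {"offset": [0,0,-5],"spin": 0,"jaw": 30},
    {"offset": [0,0,-15],"spin": 0,"jaw": 30},
    {"offset": [0,0,-30],"spin": 0,"jaw": 30},
    {"offset": [0,0,-30],"spin": 0,"jaw": 30},
    {"offset": [0,0,-30],"spin": 0,"jaw": 30},
    {"offset": [0,0,-30],"spin": 0,"jaw": 30},
    {"offset": [0,0,-15],"spin": 0,"jaw": 30},
    {"offset": [0,0,0],"spin": 0,"jaw": 30}
  ],
  "force": 35
}}

```text
clock: 8.7
eef_pos: [493.8, -381.0, 257.7]
eef_rot: [3.139, -0.003, -0.0]
wrist_force: [0.3, 0.4, -3.0]
finger_gap: 37.0
```

```bash
python3 - <<'E'
from flask import *
c,W,e=flask('wrist'); s=manip.read_state(); print(e,s['wrist_force'],s['moment'],s['finger_gap'])
b=e[2]-78
m=(abs(W[...,1]-e[1])<24)&(W[...,0]>e[0]+12)&(W[...,0]<e[0]+140)&(abs(W[...,2]-b)<40); P=W[m]
print(np.percentile(P,[1,50,99],axis=0).round(1).tolist())
for x in range(int(e[0])+15,int(e[0])+80,12):
    Q=P[abs(P[:,0]-x)<6]
    if len(Q): print(x,len(Q),np.percentile(Q[:,2],90).round(1)-e[2],np.percentile(Q[:,1],[2,98]).round(1))
E
```

```text
[ 493.46451294 -380.7470534   255.49720657] [ 0.20328018  0.11517642 -3.25097998] [0.05836827 0.02283457 0.01118554] 37.3711295630636
[[506.0, -399.3, 169.7], [532.1, -381.6, 192.9], [552.8, -363.7, 196.1]]
508 1102 -60.29720656553434 [-398.9 -364. ]
520 1611 -60.197206565534316 [-398.7 -364.3]
532 1720 -60.29720656553434 [-398.8 -364.1]
544 1841 -60.197206565534316 [-398.8 -364.2]
556 882 -60.89720656553433 [-398.1 -364.7]
```

Emit:
{"op": "drive_tool", "data": {
  "rows": [
    {"offset": [0,-15,0],"spin": 0,"jaw": 30},
    {"offset": [0,-32,0],"spin": 0,"jaw": 30},
    {"offset": [0,-32,0],"spin": 0,"jaw": 30},
    {"offset": [0,-32,0],"spin": 0,"jaw": 30},
    {"offset": [0,-32,0],"spin": 0,"jaw": 30},
    {"offset": [0,-32,0],"spin": 0,"jaw": 30},
    {"offset": [0,-32,0],"spin": 0,"jaw": 30},
    {"offset": [0,-32,0],"spin": 0,"jaw": 30},
    {"offset": [0,-32,0],"spin": 0,"jaw": 30},
    {"offset": [0,-32,0],"spin": 0,"jaw": 30},
    {"offset": [0,-32,0],"spin": 0,"jaw": 30},
    {"offset": [0,-32,0],"spin": 0,"jaw": 30},
    {"offset": [0,-32,0],"spin": 0,"jaw": 30},
    {"offset": [0,-32,0],"spin": 0,"jaw": 30},
    {"offset": [0,-32,0],"spin": 0,"jaw": 30},
    {"offset": [0,-32,0],"spin": 0,"jaw": 30},
    {"offset": [0,-32,0],"spin": 0,"jaw": 30},
    {"offset": [0,-32,0],"spin": 0,"jaw": 30},
    {"offset": [0,-32,0],"spin": 0,"jaw": 30},
    {"offset": [0,-28,0],"spin": 0,"jaw": 30}
  ]
}}

```text
clock: 10.75
eef_pos: [492.1, 240.0, 253.5]
eef_rot: [3.141, 0.003, 0.001]
wrist_force: [0.1, 0.3, -3.4]
finger_gap: 37.0
```

Emit:
{"op": "drive_tool", "data": {
  "rows": [
    {"offset": [0,0,0],"spin": 0,"jaw": 30},
    {"offset": [0,0,0],"spin": 0,"jaw": 30},
    {"offset": [0,0,0],"spin": 0,"jaw": 30}
  ]
}}

```text
clock: 11.05
eef_pos: [493.0, 237.7, 254.4]
eef_rot: [3.141, 0.001, -0.0]
wrist_force: [-0.3, 0.3, -2.9]
finger_gap: 37.2
```

```bash
python3 - <<'E'
from flask import *
c,W,e=flask('wrist','pics/w4.png'); np.save('w4.npy',W); print(e,manip.read_state()['eef_rot'])
def show(b,t):
    P=W[(W[...,0]>580)&(W[...,0]<720)&(abs(W[...,1]-238)<70)&(W[...,2]>b)&(W[...,2]<t)];return P
B=show(51,58); print('board',len(B),np.percentile(B,[1,50,99],axis=0).round(1).tolist())
l=cv2.fitLine(B[:,:2].astype(np.float32),cv2.DIST_HUBER,0,.01,.01).ravel(); print('line',l, np.degrees(np.arctan2(-l[0],l[1])))
r=cv2.minAreaRect(B[:,:2].astype(np.float32)); print(r)
P=show(25,48);P=P[P[:,0]<672]; 
for x in range(620,672,5):
    Q=P[abs(P[:,0]-x)<2.5]
    if len(Q): print(x,len(Q),Q[:,1].min().round(),Q[:,1].max().round(),np.sort(Q[:,1])[::max(1,len(Q)//12)].round())
P=show(7,13)
for x in range(590,672,12):
    Q=P[abs(P[:,0]-x)<2.5]
    if len(Q): print('plate',x,Q[:,1].min().round(1),Q[:,1].max().round(1))
E
```

```text
[493.21634555 237.5650406  254.62361055] [ 3.14115887e+00  9.11560630e-04 -8.06909354e-04]Traceback (most recent call last):
  File "<stdin>", line 5, in <module>
    return _quantile_unchecked(
        a, q, axis, out, overwrite_input, method, keepdims, weights)
    return _ureduce(a,
                    func=_quantile_ureduce_func,
    ...<5 lines>...
                    overwrite_input=overwrite_input,
                    method=method)
    r = func(a, **kwargs)
    result = _quantile(arr,
                       quantiles=q,
    ...<2 lines>...
                       out=out,
                       weights=wgt)
    slices_having_nans = np.isnan(arr[-1, ...])
                                  ~~~^^^^^^^^^
IndexError: index -1 is out of bounds for axis 0 with size 0
```

View pics/w4.png

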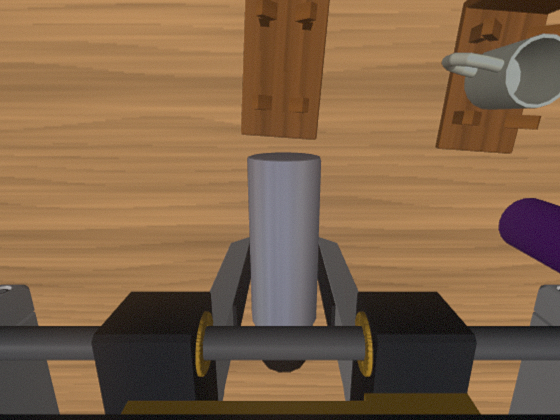

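The near cradle fills (243–328, 0–137) and its board is just out of frame. I'll go 20 mm further ahead and measure again.

Emit:
{"op": "drive_tool", "data": {
  "rows": [
    {"offset": [10,0,0],"spin": 0,"jaw": 30},
    {"offset": [10,0,0],"spin": 0,"jaw": 30},
    {"offset": [0,0,0],"spin": 0,"jaw": 30},
    {"offset": [0,0,0],"spin": 0,"jaw": 30}
  ]
}}

```text
clock: 11.5
eef_pos: [513.8, 237.9, 254.8]
eef_rot: [3.141, 0.0, -0.001]
wrist_force: [-0.6, 1.0, -3.6]
finger_gap: 37.1
```

```bash
cat > cr.py <<'E'
from flask import *
c,W,e=flask('wrist','pics/w5.png'); print(e,manip.read_state()['eef_rot'])
def show(b,t):
    return W[(W[...,0]>530)&(W[...,0]<720)&(abs(W[...,1]-238)<70)&(W[...,2]>b)&(W[...,2]<t)]
B=show(51,58); print('board',len(B))
if len(B)>5:
    print(np.percentile(B,[1,50,99],axis=0).round(1).tolist()); print(cv2.minAreaRect(B[:,:2].astype(np.float32)))
P=show(5,13); print('plate',np.percentile(P,[.5,50,99.5],axis=0).round(1).tolist())
r=[]
for x in range(560,672,8):
    Q=P[abs(P[:,0]-x)<2.5]
    if len(Q)>20: r.append([x,*np.percentile(Q[:,1],[1,99])])
r=np.array(r); print(r.round(1).tolist())
P=show(20,48);P=P[P[:,0]<668]
for x in range(560,668,4):
    Q=P[abs(P[:,0]-x)<2]
    if len(Q): print(x,len(Q),np.sort(Q[:,1])[::max(1,len(Q)//10)].round().astype(int).tolist(),np.percentile(Q[:,2],95).round())
E
python3 cr.py
```

```text
[513.55083699 238.03103446 254.91607863] [ 3.14146137e+00  4.16415146e-04 -4.27567925e-04]
board 491
[[674.0, 196.7, 51.1], [677.2, 221.7, 54.2], [679.1, 268.0, 56.1]]
((677.309814453125, 233.3480224609375), (75.21430969238281, 5.270157814025879), 88.6296615600586)
plate [[555.8, 198.4, 7.8], [619.6, 238.3, 9.8], [677.5, 278.0, 12.0]]
[[560.0, 204.9, 279.8], [568.0, 204.1, 278.6], [576.0, 203.3, 278.2], [584.0, 203.2, 278.0], [592.0, 202.8, 277.7], [600.0, 202.1, 276.4], [608.0, 201.2, 276.1], [616.0, 200.5, 275.7], [624.0, 200.8, 274.7], [632.0, 200.1, 274.3], [640.0, 199.4, 274.1], [648.0, 198.8, 273.7], [656.0, 198.1, 272.6], [664.0, 197.5, 272.4]]
576 100 [217, 218, 220, 223, 225, 227, 230, 232, 251, 255] 47.0
580 173 [217, 220, 223, 226, 229, 233, 253, 256, 259, 262, 265] 47.0
584 197 [216, 219, 222, 226, 229, 233, 251, 254, 258, 260, 264] 47.0
588 66 [224, 230, 249, 252, 253, 255, 257, 258, 260, 262, 264] 47.0
648 216 [211, 214, 216, 218, 220, 222, 225, 246, 251, 254, 258] 47.0
652 226 [211, 215, 218, 221, 225, 244, 247, 251, 254, 257, 259] 47.0
656 216 [211, 214, 218, 221, 224, 227, 246, 249, 252, 255, 259] 47.0
660 139 [211, 218, 224, 243, 246, 248, 251, 252, 254, 256, 259] 47.0
664 1 [259] 41.0
```

The cradle yaw is about -4.2° and its origin about (614.5, 238.5). I'll align the hand, go to 8 mm short of home and lower to 10 mm above the seat.

Emit:
{"op": "drive_tool", "data": {
  "rows": [
    {"offset": [0,0,0],"spin": 4.2,"jaw": 30},
    {"offset": [23,-2,0],"spin": 0,"jaw": 30},
    {"offset": [23,-2,0],"spin": 0,"jaw": 30},
    {"offset": [23,-2,0],"spin": 0,"jaw": 30},
    {"offset": [23,-2,0],"spin": 0,"jaw": 30},
    {"offset": [0,0,20],"spin": 0,"jaw": 30},
    {"offset": [0,0,30],"spin": 0,"jaw": 30},
    {"offset": [0,0,30],"spin": 0,"jaw": 30},
    {"offset": [0,0,20],"spin": 0,"jaw": 30},
    {"offset": [0,0,10],"spin": 0,"jaw": 30},
    {"offset": [0,0,0],"spin": 0,"jaw": 30},
    {"offset": [0,0,0],"spin": 0,"jaw": 30}
  ]
}}

```text
clock: 12.75
eef_pos: [606.2, 239.6, 146.3]
eef_rot: [-3.141, -0.001, -0.073]
wrist_force: [1.2, -0.5, -2.1]
finger_gap: 36.8
```

```bash
cat > gap.py <<'E'
from flask import *
import sys
c,W,e=flask('wrist',sys.argv[1]); s=manip.read_state(); print(e,s['eef_rot'],s['wrist_force'])
a=s['eef_rot'][2]; L=(W[...,:2]-e[:2])@np.array([[np.cos(a),-np.sin(a)],[np.sin(a),np.cos(a)]]); Z=W[...,2]
for nm,m in (('flask',(abs(L[...,1])<10)&(L[...,0]>12)&(L[...,0]<90)&(Z>e[2]-78)&(Z<e[2]-50)),('board',(abs(L[...,1])<45)&(L[...,0]>55)&(L[...,0]<95)&(Z>45)&(Z<58))):
    if m.sum()>5: print(nm,m.sum(),np.percentile(L[m],[1,50,99],axis=0).round(1).tolist(),np.percentile(Z[m],[5,95]).round(1))
E
python3 gap.py pics/w6.png
```

```text
[606.28116506 239.63093596 146.63988555] [-3.14075584e+00 -1.91277929e-03 -7.33315991e-02] [ 0.44637393  0.45664382 -2.68808623]
flask 4098 [[12.6, -9.8], [37.7, -0.0], [58.8, 9.8]] [80.4 84.3]
board 2243 [[58.6, -37.3], [74.5, 0.0], [78.1, 36.3]] [53.1 55.9]
```

View pics/w6.png

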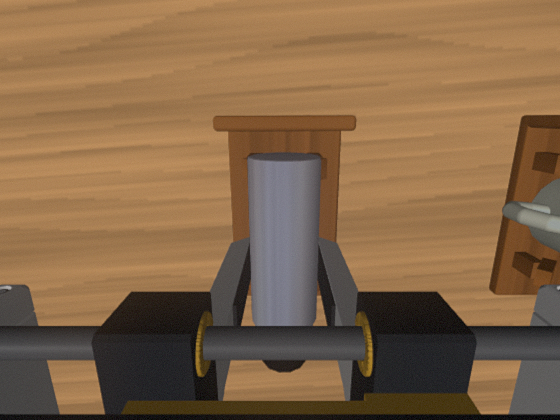

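The view shows the flask centred over the cradle (lateral error under 1 mm), level, with its base about 10 mm short of the board. I'll lower gently.

Emit:
{"op": "drive_tool", "data": {
  "rows": [
    {"offset": [0,0,3],"spin": 0,"jaw": 30},
    {"offset": [0,0,3],"spin": 0,"jaw": 30},
    {"offset": [0,0,2],"spin": 0,"jaw": 30},
    {"offset": [0,0,1],"spin": 0,"jaw": 30},
    {"offset": [0,0,1],"spin": 0,"jaw": 30},
    {"offset": [0,0,0],"spin": 0,"jaw": 30},
    {"offset": [0,0,0],"spin": 0,"jaw": 30}
  ]
}}

```text
clock: 13.5
eef_pos: [605.8, 239.4, 136.2]
eef_rot: [3.142, -0.0, -0.073]
wrist_force: [-6.2, -2.9, 7.1]
finger_gap: 37.2
```

It's in contact, about 10 N upward. Now I'll slide it home.

Emit:
{"op": "drive_tool", "data": {
  "rows": [
    {"offset": [2,0,0],"spin": 0,"jaw": 30},
    {"offset": [2,0,0],"spin": 0,"jaw": 30},
    {"offset": [2,0,0],"spin": 0,"jaw": 30},
    {"offset": [2,0,0],"spin": 0,"jaw": 30},
    {"offset": [0,0,0],"spin": 0,"jaw": 30},
    {"offset": [0,0,0],"spin": 0,"jaw": 30}
  ],
  "force": 20
}}

```text
clock: 14.1
eef_pos: [613.3, 238.8, 136.0]
eef_rot: [3.141, 0.002, -0.073]
wrist_force: [-11.3, -4.2, 9.9]
finger_gap: 37.6
```

```bash
python3 gap.py pics/w7.png
```

```text
[613.24606205 238.77399888 135.97702696] [ 3.14082012e+00  1.76176306e-03 -7.30686910e-02] [-11.18815165  -3.80018391   9.3133619 ]
flask 4087 [[12.6, -9.8], [37.7, -0.1], [58.5, 9.8]] [70.1 74. ]
board 2697 [[58.4, -36.7], [67.4, -0.6], [71.5, 36.3]] [48.1 55.7]
```

Emit:
{"op": "drive_tool", "data": {
  "rows": [
    {"offset": [1.5,0,0],"spin": 0,"jaw": 30},
    {"offset": [1.5,0,0],"spin": 0,"jaw": 30},
    {"offset": [0,0,0],"spin": 0,"jaw": 30},
    {"offset": [0,0,0],"spin": 0,"jaw": 30}
  ]
}}

```text
clock: 14.55
eef_pos: [616.2, 238.6, 135.9]
eef_rot: [3.141, 0.002, -0.073]
wrist_force: [-11.2, -3.9, 8.9]
finger_gap: 37.3
```

```bash
python3 gap.py pics/w8.png
```

```text
[616.20366892 238.57405757 135.95571022] [ 3.14082725e+00  1.85430364e-03 -7.30624216e-02] [-11.81893883  -3.19528895   9.14355514]
flask 4092 [[12.5, -9.8], [37.8, -0.1], [58.5, 9.8]] [70. 74.]
board 2701 [[58.4, -36.7], [64.4, -0.1], [68.5, 36.4]] [48.9 55.8]
```

Emit:
{"op": "drive_tool", "data": {
  "rows": [
    {"offset": [1,0,0],"spin": 0,"jaw": 30},
    {"offset": [1,0,0],"spin": 0,"jaw": 30},
    {"offset": [0,0,0],"spin": 0,"jaw": 30},
    {"offset": [0,0,0],"spin": 0,"jaw": 30}
  ]
}}

```text
clock: 15.0
eef_pos: [618.2, 238.4, 135.9]
eef_rot: [3.141, 0.002, -0.073]
wrist_force: [-11.6, -4.0, 9.7]
finger_gap: 37.9
```

```bash
python3 gap.py pics/w9.png
```

```text
[618.15684644 238.44065637 135.93177561] [ 3.14081189e+00  2.00716242e-03 -7.30303895e-02] [-12.02836342  -3.2132074    9.38683287]
flask 4089 [[12.5, -9.8], [37.6, -0.1], [58.5, 9.8]] [70.1 74. ]
board 2566 [[58.4, -36.8], [62.8, -0.1], [66.6, 36.3]] [51.3 55.8]
```

Emit:
{"op": "drive_tool", "data": {
  "rows": [
    {"offset": [1,0,0],"spin": 0,"jaw": 30},
    {"offset": [1,0,0],"spin": 0,"jaw": 30},
    {"offset": [0,0,0],"spin": 0,"jaw": 30},
    {"offset": [0,0,0],"spin": 0,"jaw": 30}
  ]
}}

```text
clock: 15.45
eef_pos: [619.0, 238.5, 135.8]
eef_rot: [3.14, 0.006, -0.073]
wrist_force: [-23.5, -4.8, 16.0]
finger_gap: 37.4
```

```bash
python3 gap.py pics/w10.png; python3 -c "
import cv2;a=cv2.imread('pics/w10.png')[90:260,190:380];cv2.imwrite('pics/w10c.png',cv2.resize(a,None,fx=3,fy=3,interpolation=2))"
```

```text
[619.04026975 238.42486845 135.80749397] [ 3.14004706  0.00573089 -0.07298652] [-24.11836446  -4.08726481  15.58723458]
flask 4039 [[12.5, -9.8], [37.3, -0.1], [57.7, 9.8]] [69.9 73.9]
board 2577 [[57.6, -36.8], [62.1, -0.1], [65.7, 36.3]] [50.5 55.7]
```

View pics/w10c.png

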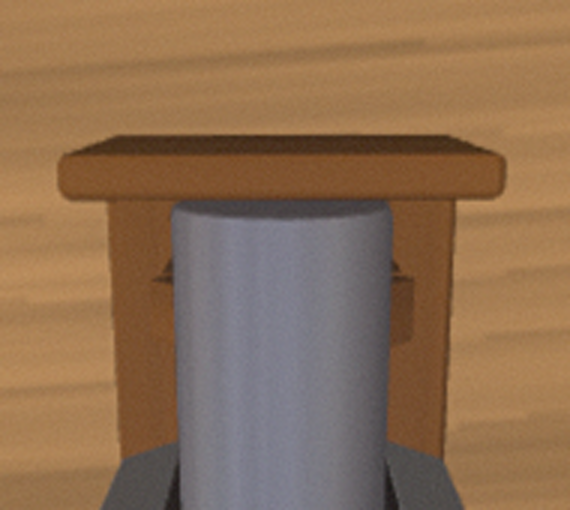

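The force jump (to -24 N in x) and the picture, with the base at the board line at crop (280,205), both show the flask is against the end board. I'll release and rise.

Emit:
{"op": "drive_tool", "data": {
  "rows": [
    {"offset": [0,0,0],"spin": 0,"jaw": 60},
    {"offset": [0,0,0],"spin": 0,"jaw": 60},
    {"offset": [0,0,0],"spin": 0,"jaw": 60},
    {"offset": [0,0,0],"spin": 0,"jaw": 60},
    {"offset": [0,0,-10],"spin": 0,"jaw": 60},
    {"offset": [0,0,-20],"spin": 0,"jaw": 60},
    {"offset": [0,0,-30],"spin": 0,"jaw": 60},
    {"offset": [0,0,-30],"spin": 0,"jaw": 60},
    {"offset": [0,0,-30],"spin": 0,"jaw": 60},
    {"offset": [-30,0,-10],"spin": 0,"jaw": 60},
    {"offset": [-40,0,0],"spin": 0,"jaw": 60},
    {"offset": [-40,0,0],"spin": 0,"jaw": 60},
    {"offset": [0,0,0],"spin": 0,"jaw": 60},
    {"offset": [0,0,0],"spin": 0,"jaw": 60},
    {"offset": [0,0,0],"spin": 0,"jaw": 60}
  ]
}}

```text
clock: 17.0
eef_pos: [512.0, 246.4, 265.8]
eef_rot: [-3.141, -0.001, -0.074]
wrist_force: [1.2, 0.2, 0.6]
finger_gap: 60.3
```

```bash
python3 - <<'E'
from h import *
s=manip.read_state(); print(s['eef_pos'],s['wrist_force'])
c=cam('wrist');W=cloud(c);cv2.imwrite('pics/w11.png',c['color'])
o=np.array([619-59.5-0.5,0]);a=-.073
L=(W[...,:2]-[614.5,238.5])@np.array([[np.cos(a),-np.sin(a)],[np.sin(a),np.cos(a)]]);Z=W[...,2]
m=(Z>62)&(Z<85)&(abs(L[...,1])<30)&(abs(L[...,0])<90)
for x in range(-60,64,10):
    q=m&(abs(L[...,0]-x)<5)
    if q.sum()>5: print(x,q.sum(),np.percentile(Z[q],95).round(1),np.median(L[q][:,1]).round(1))
print(np.percentile(L[m],[0.5,99.5],axis=0).round(1))
b=(Z>50)&(Z<58)&(abs(L[...,1])>21)&(abs(L[...,1])<45)&(L[...,0]>45)&(L[...,0]<85);print('board',np.percentile(L[b],[2,98],axis=0).round(1))
d=cam('scene');cv2.imwrite('pics/s2.png',np.hstack([cv2.resize(c['color'],(400,300)),cv2.resize(d['color'],(400,300))]))
E
```

```text
[511.98309289 246.37706288 265.77141837] [1.18051117 0.23161837 0.57053089]
-60 139 68.8 -0.2
-50 308 69.0 -0.2
-40 348 70.9 -0.2
-30 478 73.7 -0.2
-20 484 74.1 -0.2
-10 526 74.0 -0.2
0 544 74.2 0.2
10 555 74.0 -0.2
20 570 74.1 -0.2
30 590 74.1 -0.2
40 604 73.9 0.6
50 634 73.9 -0.2
60 375 74.0 -0.2
[[-58.7 -17.1]
 [ 60.4  17.3]]
board [[ 61.6 -36.7]
 [ 65.9  37.1]]
```

View pics/s2.png

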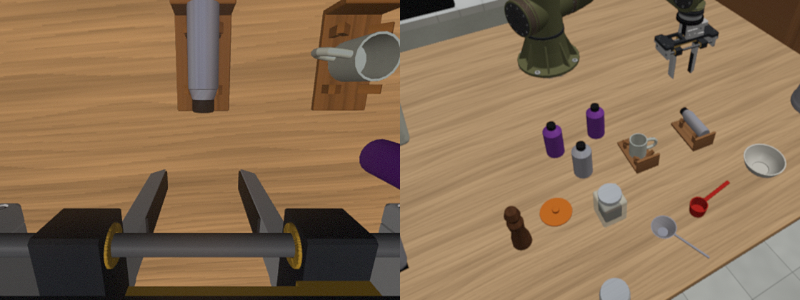

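The flask lies level with its top at 74 mm (55 + 19), centred, cap toward the open end. Its base is within about 1 mm of the board face, and the hand is clear.

```bash
python3 -c "
from cell import manip; print(manip.sign_off())"
```

```text
the job is handed in; nothing more can be done
None
```

The slim flask now lies in the free cradle, which the saddle spacing showed to be the narrow one, and the job is handed in at about 17 s of the 54 s allowed.

The drive keeps the tool pointing straight down. I gripped the flask lightly, tipped it onto its side on the table and regripped it at mid-length. Then I carried it over, lowered it into the saddles and slid it to the end board before letting go.

What the last checks showed:
- **Seating:** the flask is level with its top at 74 mm, matching the 55 mm axis height plus 19 mm radius. It is centred to within about 0.5 mm, and its cap faces the open end.
- **Against the board:** the force along the slide jumped from about -12 to -24 N when the base reached the board. After release the measured gap was about 1 mm, within camera accuracy, so the force jump is the stronger evidence.
- **Everything else:** the thick flask, mug, jar, lid, mill and purple look-alikes look undisturbed in the final scene picture. I did not re-measure them.
- **Robot:** the hand is clear of everything, with wrist force close to zero.

The top and scene cameras disagreed by up to about 8 mm on the flask's starting position, so I used close wrist-camera measurements for the grasp and the placing.

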